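Shift the bench lathe into the back slot by the chuck and drop its chuck guard

ROBOT

A 7-joint arm with a two-finger parallel gripper is mounted at the origin on the work surface. World frame = base frame: x ahead of the robot, y to its left, z up, the work surface at z = 0. Lengths are in m, angles in rad, forces in N, time in s.
With the tool pointing down it reaches from about 0.425 to 0.875 m from the base axis. Payload 4.7 kg.
Tool frame: the origin (TCP) lies on the centre line of the jaws, within the pads' length; the fingertips stand 8 mm ahead of it and the grasp point (between the pads) lies 11 mm behind it; z points along the fingers, y is the direction in which the jaws open and shut (so a half turn about z gives the same grasp; the last joint's range is limited). The gripper opens to 87 mm and grips with 3 to 60 N. Pads are 19 mm wide; open, the fingers measure 117 mm over their backs; the gripper's body (75 mm by 190 mm) begins 51 mm behind the grasp point.
Start: joints at [-1.255, 0.321, -0.07, 1.45, 0.023, 1.371, -0.057], TCP at [0.193, 0.621, 0.231] pointing down, gripper open.
Joint ranges: [-2.86, 2.86], [-0.3, 2.09], [-1.38, 1.24], [0.06, 2.45], [-1.56, 4.7], [0.09, 2.05], [-2.69, 2.69]. Speed limits (rad/s): [2.57, 2.57, 3.14, 3.14, 3.14, 3.14, 3.14].

INTERFACE

Orientations are given as a rotation vector (axis times angle).
In Python, from bench import ctrl, cams, workorder gives the robot as it stands. The module is installed in compiled form; this text tells all that it offers.
- The arm moves only by the tool carry_out, never from a script. Its argument "rows" is a list of rows, each an object with "offset": the shift along the tool's x, y, z in m, a list of three; "rot": the turn, a rotation vector about the tool's x, y, z in degrees, a list of three; "gripper": the opening, from 0 (shut) to 1 (fully open). In form: [{"offset": [dx, dy, dz], "rot": [rx, ry, rz], "gripper": gripper}, ...]. A call has 1 to 10 rows; each row shifts and turns the commanded pose from where the row before left it, along the tool's axes as they then stand; what a row does not reach is not made up. A row lasts 1/8 s, in which the tool goes at most 62.5 mm and 10.7 degrees, less where a joint would pass 70% of its speed; a pose out of reach is approached as far as the arm can. A call is refused whole if a number of a shift passes 0.0625 or a number of a turn 10.7, either way. A call with a gripper value outside its range is refused whole. The fingers move at their own pace and stop on an object; "grip_force" is the grip in N (left out, the last holds). Time passes only in rows, so rows that do not move let the fingers close. It gives the time, the measured TCP pose, the force and the opening at its end, in the units of the state.
- ctrl.get_state(): the state, without advancing time (a new reading comes with each control period).
- cams.get_image(name): name is "scene" or "top"; returns a dict with "img" (420x560x3 uint8, red, green, blue), "vfov" (degrees; the focal length in pixels is half the picture's height over the tangent of half this angle, whatever the lens; pixels are square), "cx", "cy" (the principal point, pixels), "R" (3x3) and "t" (3): a world point X has camera coordinates R X + t. Camera axes: x right, y down, z forward; pixel columns grow to the right and rows downward; lengths in m; the calibration is good to about 2 mm. A picture is of the moment at which its call begins. There is no depth.
- workorder.close_job(): hands the job in, once; it reports no verdict.
The state is a dict: "time": time; "joint_positions": joint angles; "qd": joint speeds; "joint_torque": joint torques, N m; "position": TCP position; "tool_rot": TCP orientation; "ft_force": force on the tool from outside, world axes, zero at the start; "torque": the same for the moment, N m; "grip_width": opening from 0.0 (shut) to 1.0 (fully open).
Only numpy, scipy, OpenCV 4.12 (cv2) and the standard library are available. Lean on these libraries where they do the work, as an engineer would, in place of code of your own. Each camera call takes 0.05 s, during which the arm holds its last target.

TASK

Get the little bench lathe ready to run: push the ball-topped selector lever on the headstock through its H-shaped gate into the back slot on the chuck side (away from the robot, in the leg nearer the chuck), fully home, and push the chuck guard over from behind so that it comes right down over the chuck. Do either one first. Only push with shut fingertips or the outside of the fingers: do not take the lever or the guard between the fingers, do not force them, and leave the other things lying about where they are.

Things in the scene. Friction and masses are not known exactly. Their poses are not given: they have to be found in the camera images.
- lathe: Green bench lathe in a black chip tray (600 x 290 mm), fixed to the bench; its place and its yaw (up to 0.2 rad) vary. Origin: on the bench straight below the middle of the selector gate. Axes: +x to its back (away from the robot at yaw 0), +y to its left end (change-wheel cover), -y towards chuck, saddle and tailstock, z up. Sizes below are in this frame.
- headstock_top (a point): Middle of the headstock's flat top, lathe x 0, y -10, z 170 mm. Headstock x -65 to 65, y -95 to 75 mm; change-wheel cover y 75 to 125 mm, top at z 150 mm; motor behind the headstock, top at z 92 mm; saddle, tool post and tailstock (y -225 and beyond) below z 165 mm. Only the lever and the guard stand higher than z 182 mm.
- chuck_face (a point): Centre of the chuck's face on the spindle axis, lathe x 0, y -138, z 120 mm. The chuck is a steel cylinder 76 mm across, y -104 to -138 mm, its jaws reach y -160 mm, and a 22 mm brass bar in it reaches y -220 mm.
- gate_center (a point): Middle of the H at the top face (z 178 mm) of the steel gate plate, 84 mm in lathe x by 68 mm in y. The H: two legs along x at y +14 mm and y -14 mm (nearer the chuck), joined by a cross channel along y at x 0. Slots 14 mm wide; legs end at x +25 and -25 mm; the webs between the legs have rounded noses. The lever changes legs only in the cross channel.
- lever: Steel selector lever, 10 mm thick, black ball knob 26 mm across. It stands up through the gate; origin on its pivot, lathe frame 0, 0, 114 mm (inside the headstock); its own z axis runs up to the knob's centre, 130 mm from the pivot. It can only tip, stays where it is left, and takes about 2.5 N at the knob.
- lever_knob (a point): Centre of the lever's ball knob (radius 13 mm), 244 mm above the bench when the lever is upright and about 235 mm at the end of a slot. From neutral it travels about 37 mm to front and back and about 30 mm to each side.
- gate_cross (a joint): Sideways tip of the lever in rad: positive towards the chuck (lathe -y). 0 upright; about +0.23 in the leg nearer the chuck, about -0.23 in the other leg, where it starts; stops at +-0.26. Knob's lathe y is about -130 mm x sin.
- gate_fore (a joint): Fore-and-aft tip of the lever in rad: positive to the back (lathe +x). 0 in the cross channel (it passes the webs within about +-0.03), +0.291 hard against the stop in a back slot, -0.291 in a front slot. It starts anywhere along the leg away from the chuck. Knob's lathe x is about 130 mm x sin.
- guard: Chuck guard: clear curved hood 4 mm thick, 74 mm wide (lathe y -101 to -175 mm), steel-edged, black strip on its free edge and a 16 mm black ball near it outside. Origin on its hinge. It starts swung up; its outer side then faces back (lathe +x), bulging to x 95 mm at z 230 mm; the ball, mid-width, reaches x 102 mm at z 297 mm. Push there, forward (-x). About 0.19 kg.
- guard_edge (a point): Middle of the guard's free edge, 129 mm from the hinge line. Raised: nearly straight above the hinge at about z 300 mm; down: in front of the chuck at lathe x -58 mm, z 125 mm.
- guard_hinge (a point): Middle of the guard's hinge line, which runs along lathe y; lathe frame x 62, y -138, z 174 mm.
- guard_swing (a joint): Angle of the guard in rad: 0 fully down over the chuck, 1.98 its stop fully up and back; starts at 1.85 to 1.97. Damped hinge with light friction: it rests up there, needs about 1 N at its edge to be pushed forward, and below about 1.4 rad it falls shut by its own weight in about 1.5 s.
- chuck_key: T-shaped steel chuck key 70 mm wide, lying on the change-wheel cover. Bystander.
- brass_stub: Brass stub 24 mm across, 36 mm high, standing in the chip tray in front of the headstock. Bystander.
- oil_bottle: White oil bottle 42 mm across, 115 mm high, standing left of the lathe. Bystander.
- rotary_tool: Green and ochre rotary tool, 240 mm long, 40 mm thick, lying on the cutting mat at the left. Bystander.
- screwdriver: Screwdriver 160 mm long, lying in the chip tray behind the bed. Bystander.
- wood_blank: Carved wooden blank 130 x 110 x 18 mm with a slot, lying on the cutting mat at the left. Bystander.
- parts_box: Blue box 50 x 50 x 75 mm standing on the cutting mat at the left. Bystander.

How it is judged:
At the end, for the whole second after the job is handed in: The lever stands in the leg nearer the chuck (sideways joint above 0.17 rad), home in its back slot (fore-and-aft joint above 0.24 rad, that is within about 6 mm of the stop at the knob); the guard is down (joint under 0.06 rad); both at rest (value of joint gate_cross above 0.17 rad and value of joint gate_fore above 0.24 rad and value of joint guard_swing below 0.06 rad and linear speed of each of guard, lever below 0.02 m/s); the robot touches nothing.
It fails at once if the lever's knob is taken between the fingers or squeezed (distance between the grasp point and lever_knob below 0.015 m or (distance between the grasp point and lever_knob below 0.021 m and contact force between the fingers and lever above 25 N)).
It fails at once if the lever is forced (over 60 N) (contact force between the fingers and lever above 60 N).
It fails at once if the guard is forced or squeezed (over 30 N) (contact force between the fingers and guard above 30 N).
It fails at once if a bystander is moved by more than 25 mm or lifted (distance of any of chuck_key, brass_stub, oil_bottle, rotary_tool, screwdriver, wood_blank, parts_box from where it was at the start of the episode above 0.025 m).
It also fails if it takes over 59 s, if anything falls off the work surface, if the arm or the gripper's body presses on something with over 40 N, if the wrist force passes 120 N, or if a joint passes its speed limit or range.

## Working session

There is one attempt and no reset: what is moved stays moved. The work goes in short steps, Python scripts to look and compute and a tool call to move; the robot and the scene stay as the last step left them, time stands still between calls to the robot, and variables do not carry over. Pictures are saved under pics/ and viewed, and the job is handed in when it is done.

Besides the shell and the picture viewer there is one more tool, called after ">>>" as name(argument=value, ...) on one line, values as JSON. carry_out: Moves the arm, as the interface text tells. Its arguments: {"type":"object","properties":{"rows":{"type":"array"},"grip_force":{"type":"number"}},"required":["rows"]}

```bash
mkdir -p pics
python3 - <<'E'
from bench import ctrl, cams
import cv2
s=ctrl.get_state()
for k,v in s.items(): print(k,v)
for n in("scene","top"):
    d=cams.get_image(n); cv2.imwrite(f"pics/{n}0.png",d["img"][:,:,::-1]); print(n,d["vfov"],d["cx"],d["cy"],d["R"],d["t"], {k for k in d})
E
```

```text
time 0.0
joint_positions [-1.25489869  0.32181828 -0.07005576  1.45170151  0.02258592  1.37078151
 -0.05687162]
qd [ 0.00048615 -0.00120513  0.00111815  0.00104275 -0.00079603  0.00032233
  0.00027158]
joint_torque [-3.40053239e-04 -4.91299367e+01 -4.03871499e-01 -3.12526166e+01
 -6.38242043e-02  4.37918189e-02  1.61718890e-04]
position [0.19310144 0.62008249 0.22945102]
tool_rot [-4.72190594e-01 -3.10570517e+00  3.00377635e-03]
ft_force [ 0.11236457  0.41198809 -0.36966105]
torque [-0.05098324 -0.02814085 -0.01767363]
grip_width 1.0030508337495778
scene 57.9692779804431 280.39150536143825 212.0873947452708 [[ 0.3381694   0.94098376  0.01382088]
 [ 0.80551207 -0.28182751 -0.52127111]
 [-0.48661254  0.18741083 -0.85327921]] [-0.28000234 -0.30899502  1.43106731] {'img', 'cy', 'R', 't', 'vfov', 'cx'}
top 55.841134877887725 278.23633394545254 220.84291684420424 [[ 0.02609635 -0.99965155  0.00396869]
 [-0.99618018 -0.02633626 -0.08325533]
 [ 0.08333084 -0.00178087 -0.99652035]] [0.08179366 0.53515912 1.40327163] {'img', 'cy', 'R', 't', 'vfov', 'cx'}
```

View pics/scene0.png

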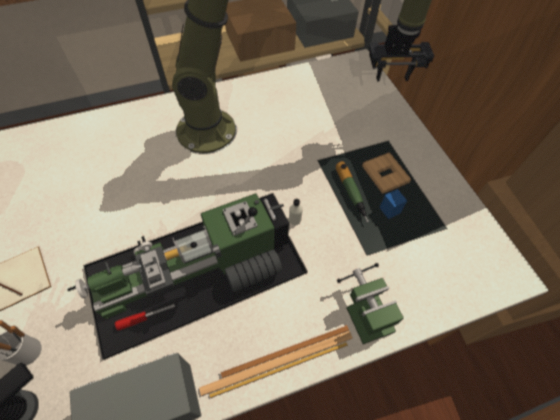

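View pics/top0.png

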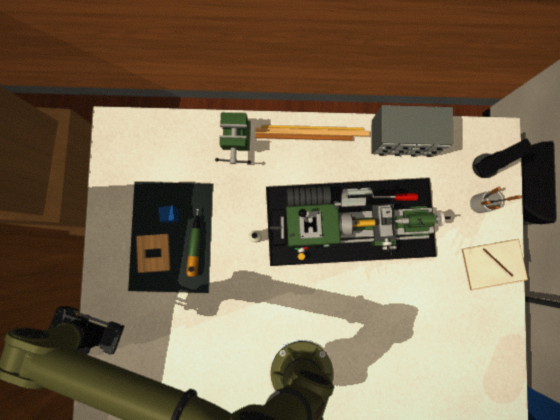

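Scene view: lathe lies around (190,265), with the gate at about (240,217). Top view: the gate is at about (311,223), the chuck at about (347,225), and the tray spans about (267..437, 180..264). I'll zoom in.

Run:
```python
import cv2
a=cv2.imread("pics/top0.png")[170:275,260:400]; cv2.imwrite("pics/topz.png",cv2.resize(a,None,fx=5.6,fy=5.6,interpolation=cv2.INTER_CUBIC))
a=cv2.imread("pics/scene0.png")[180:300,130:290]; cv2.imwrite("pics/scenez.png",cv2.resize(a,None,fx=5,fy=5,interpolation=cv2.INTER_CUBIC))
```

```text
(no output)
```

View pics/topz.png

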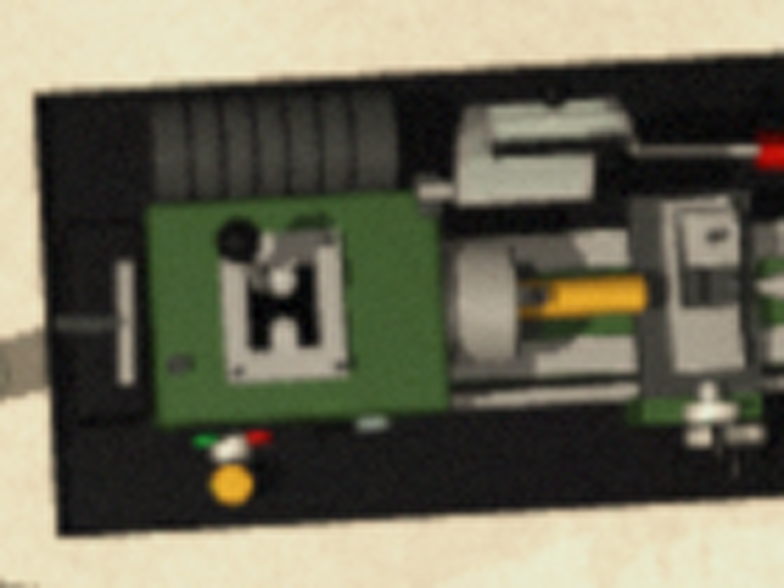

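View pics/scenez.png

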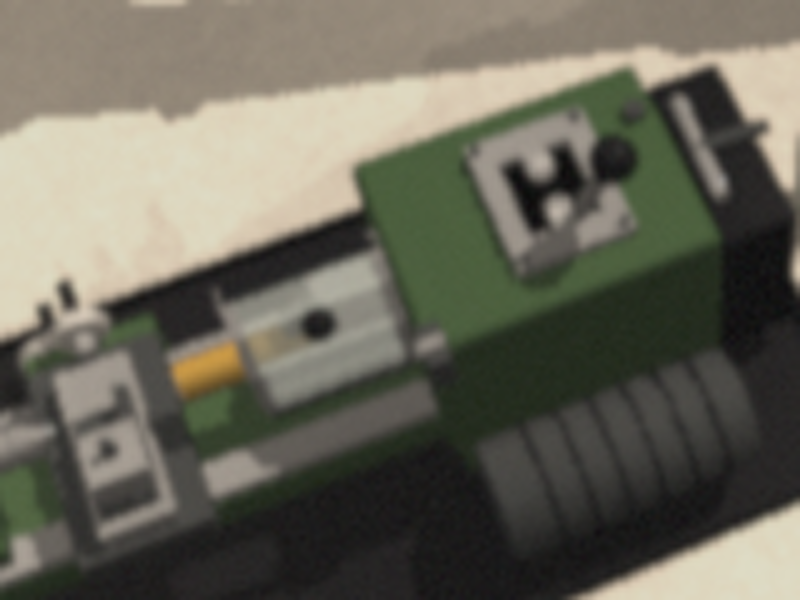

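Top zoom: headstock top corners are at zoom (148,207), (438,195), (450,408), (157,425), and the gate plate is centred at about (285,305). The knob, at zoom (238,240), sits in the back-left slot. The guard is raised. Next I'll measure these by mask.

```bash
cat > h.py <<'E'
import numpy as np, cv2
def ray(d,uv):
    f=d["img"].shape[0]/2/np.tan(np.radians(d["vfov"])/2)
    v=np.array([(uv[0]-d["cx"])/f,(uv[1]-d["cy"])/f,1]); R=d["R"]; return -R.T@d["t"], R.T@v
def plane(d,uv,z):
    c,r=ray(d,uv); return c+r*(z-c[2])/r[2]
def tri(rs):
    A=np.zeros((3,3));b=np.zeros(3)
    for c,r in rs:
        r=r/np.linalg.norm(r);P=np.eye(3)-np.outer(r,r);A+=P;b+=P@c
    x=np.linalg.solve(A,b); return x,[np.linalg.norm((np.eye(3)-np.outer(r,r)/(r@r))@(x-c)) for c,r in rs]
def proj(d,X):
    f=d["img"].shape[0]/2/np.tan(np.radians(d["vfov"])/2)
    p=d["R"]@X+d["t"]; return np.array([d["cx"]+f*p[0]/p[2],d["cy"]+f*p[1]/p[2]])
E
python3 - <<'E'
from h import *
from bench import cams
T=cams.get_image("top");S=cams.get_image("scene")
for n,d,roi,ap in(("top",T,(265,195,350,260),(311,223)),("scene",S,(190,180,290,260),(240,217))):
    hsv=cv2.cvtColor(d["img"],cv2.COLOR_RGB2HSV)
    up=cv2.resize(hsv,None,fx=4,fy=4,interpolation=cv2.INTER_LINEAR)
    m=((up[...,0]>42)&(up[...,0]<75)&(up[...,1]>80)&(up[...,2]>70)).astype(np.uint8)*255
    mm=np.zeros_like(m);x0,y0,x1,y1=[4*k for k in roi];mm[y0:y1,x0:x1]=m[y0:y1,x0:x1]
    mm=cv2.morphologyEx(mm,cv2.MORPH_OPEN,np.ones((9,9)))
    cs,_=cv2.findContours(mm,0,1);c=max(cs,key=cv2.contourArea);c=cv2.convexHull(c)
    q=cv2.approxPolyDP(c,14,True)[:,0]; uv=(q+.5)/4-.5
    print(n,cv2.contourArea(c)/16); 
    for p in uv: print(p.round(1),plane(d,p,.17).round(4))
    print('centre cast',-d["R"].T@d["t"])
    im=cv2.cvtColor(up,cv2.COLOR_HSV2BGR);cv2.polylines(im,[q],True,(0,0,255),1)
    cv2.imwrite(f"pics/hs_{n}.png",cv2.resize(im[y0-40:y1+40,x0-40:x1+40],None,fx=1.4,fy=1.4))
    # knob: dark blob
E
```

```text
top 1962.65625
[333.4 204.9] [ 0.577  -0.0809  0.17  ]
[338.6 242.1] [ 0.4571 -0.0995  0.17  ]
[288.4 244.1] [0.4464 0.0616 0.17  ]
[286.9 206.9] [0.5665 0.0694 0.17  ]
centre cast [0.41404459 0.0983583  1.44261896]
scene 2318.6875
[254.9 194.9] [0.4524 0.0555 0.17  ]
[272.4 227.6] [0.5692 0.0675 0.17  ]
[222.1 247.9] [ 0.5829 -0.0758  0.17  ]
[212.6 242.9] [ 0.5606 -0.0955  0.17  ]
[202.1 213.6] [ 0.4638 -0.1001  0.17  ]
centre cast [ 1.03996274 -0.09180315  1.06389969]
```

```bash
python3 -c "
import cv2;a=cv2.imread('pics/hs_top.png');b=cv2.imread('pics/hs_scene.png');print(a.shape,b.shape)"
```

```text
(476, 588, 3) (560, 672, 3)
```

View pics/hs_top.png

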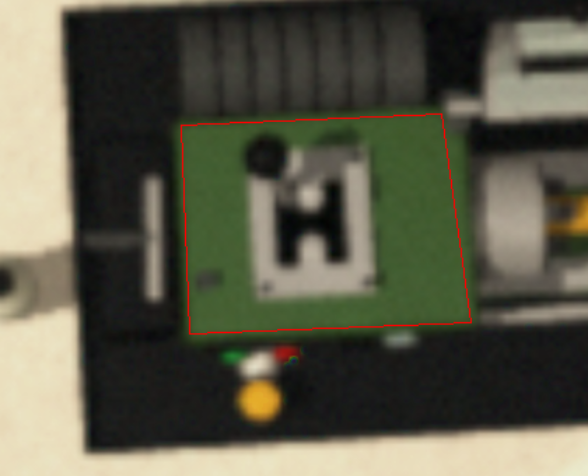

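View pics/hs_scene.png

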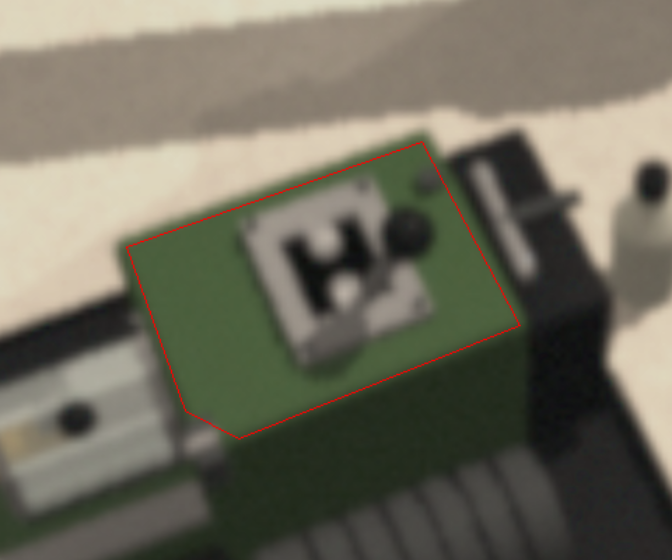

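```bash
cat > fit.py <<'E'
from h import *
from bench import cams
from scipy.optimize import least_squares
T=cams.get_image("top");S=cams.get_image("scene")
ob=[(S,(242,228),(-42,-34,178)),(S,(372,177),(-42,34,178)),(S,(432,312),(42,34,178)),(S,(298,365),(42,-34,178)),
(S,(123,245),(-65,-95,170)),(S,(428,135),(-65,75,170)),(S,(521,324),(65,75,170)),
(T,(368,145),(42,-34,178)),(T,(378,290),(-42,-34,178)),(T,(254,298),(-42,34,178)),
(T,(179,123),(65,75,170)),(T,(447,112),(65,-95,170)),(T,(474,325),(-65,-95,170)),(T,(188,337),(-65,75,170))]
off={id(T):(255,185),id(S):(180,170)}
L=[];W=[]
for d,p,l in ob:
    uv=(np.array(p)+.5)/5.6+off[id(d)]-.5
    W.append(plane(d,uv,l[2]/1000)[:2]);L.append(np.array(l[:2])/1000)
L=np.array(L);W=np.array(W)
def f(q):
    c,s=np.cos(q[2]),np.sin(q[2]); return (L@np.array([[c,s],[-s,c]])+q[:2]-W).ravel()
r=least_squares(f,[.51,0,.05]);print(r.x);print((r.fun.reshape(-1,2)*1000).round(1))
for sel in (slice(0,7),slice(7,14)):
    L0,W0=L,W; L,W=L[sel],W[sel]; print(least_squares(f,[.51,0,.05]).x); L,W=L0,W0
def tow(l,q=r.x):
    c,s=np.cos(q[2]),np.sin(q[2]);l=np.array(l)/1000
    return np.array([c*l[0]-s*l[1]+q[0],s*l[0]+c*l[1]+q[1],l[2]])
# knob: hough/dark blob
kn=[]
for d,g in((T,(302,213)),(S,(253,211.5))):
    im=cv2.resize(d["img"],None,fx=4,fy=4).max(2);m=(im<48).astype(np.uint8)
    m=cv2.morphologyEx(m,cv2.MORPH_OPEN,cv2.getStructuringElement(2,(19,19)))
    n,lab,st,ce=cv2.connectedComponentsWithStats(m)
    i=min(range(1,n),key=lambda i:np.hypot(*(ce[i]/4-g)));print(st[i]/4,ce[i]/4);kn.append(ray(d,(ce[i]+.5)/4-.5))
X,e=tri(kn);print("knob",X,e);c,s=np.cos(r.x[2]),np.sin(r.x[2]);dx,dy=X[:2]-r.x[:2];print("lathe",c*dx+s*dy,-s*dx+c*dy)
E
python3 fit.py
```

```text
[ 0.51345288 -0.00621475  0.07874815]
[[ -3.    0.8]
 [ -0.8  -0.1]
 [ -0.2   2.1]
 [ -1.3   2.6]
 [ -6.3  -4.6]
 [ -6.8   3.6]
 [  3.4   5.3]
 [  1.3   1.2]
 [  0.5   1.8]
 [  1.6  -1. ]
 [  4.8   3.3]
 [  7.7 -11.6]
 [  0.6  -4.6]
 [ -1.6   1.2]]
[ 0.51559913 -0.00758902  0.08022839]
[ 0.51128211 -0.00480955  0.08192708]
[298.75 209.25   7.25   7.5  166.5 ] [302.38475976 212.75525526]
[249.   208.     7.75   8.   197.  ] [252.67544416 211.98984772]
knob [0.54271273 0.02340753 0.23558792] [np.float64(0.0007107570245129225), np.float64(0.0007107570245129442)]
lathe 0.03149945557326292 0.02722870689757926
```

```bash
cat >> fit.py <<'E'
print("---")
ix=[0,1,2,3,7,8,9];L,W=L[ix],W[ix];r=least_squares(f,[.51,0,.05]);print(r.x);print((r.fun.reshape(-1,2)*1000).round(1))
c,s=np.cos(r.x[2]),np.sin(r.x[2]);print("lathe",c*dx+s*dy,-s*dx+c*dy)
# tray edges: dark/bright transitions along columns, top image
g=cv2.cvtColor(T["img"],cv2.COLOR_RGB2GRAY).astype(float)
for lo,hi,zz in((255,275,.0),(170,200,0.02)):
    P=[]
    for u in list(range(275,300))+list(range(320,430)):
        col=g[lo:hi,u];k=np.argmax(abs(np.diff(col)))
        if abs(np.diff(col))[k]>25: P.append(plane(T,(u,lo+k+.5),zz)[:2])
    P=np.array(P,np.float32);vx,vy,x0,y0=cv2.fitLine(P,cv2.DIST_HUBER,0,.01,.01).ravel();print(len(P),"yaw",np.arctan2(vx if vy<0 else -vx,abs(vy)),x0,y0)
E
python3 fit.py | sed -n '/---/,$p'
```

```text
---
[ 0.51376126 -0.00731158  0.07158251]
[[-2.9  0. ]
 [-0.3 -0.9]
 [ 0.4  0.7]
 [-1.2  1.2]
 [ 1.4 -0.2]
 [ 0.6  1. ]
 [ 2.1 -1.8]]
lathe 0.031357270971422664 0.027470712133143216
135 yaw 0.082436755 0.3974036 -0.19832733
135 yaw 0.080549434 0.6785501 -0.10466588
```

>>> carry_out(rows=[{"offset": [0,0,-0.057],"rot": [0,0,-7.3],"gripper": 0},{"offset": [0,0,-0.057],"rot": [0,0,-7.3],"gripper": 0},{"offset": [0,0,-0.057],"rot": [0,0,-7.3],"gripper": 0},{"offset": [0,0,0],"rot": [0,0,0],"gripper": 0}], grip_force=20)

```text
time: 0.9
position: [0.1935, 0.6221, 0.408]
tool_rot: [-0.127, 3.136, 0.016]
ft_force: [0.4, -0.0, -0.5]
grip_width: 0.633
```

>>> carry_out(rows=[{"offset": [-0.03,-0.056,0],"rot": [0,0,0],"gripper": 0},{"offset": [-0.03,-0.056,0],"rot": [0,0,0],"gripper": 0},{"offset": [-0.03,-0.056,0],"rot": [0,0,0],"gripper": 0},{"offset": [-0.03,-0.056,0],"rot": [0,0,0],"gripper": 0},{"offset": [-0.03,-0.056,0],"rot": [0,0,0],"gripper": 0},{"offset": [-0.03,-0.056,0],"rot": [0,0,0],"gripper": 0},{"offset": [-0.03,-0.056,0],"rot": [0,0,0],"gripper": 0}])

```text
time: 1.78
position: [0.4307, 0.2507, 0.4009]
tool_rot: [0.126, -3.139, 0.0]
ft_force: [1.2, -0.5, 0.4]
grip_width: 0.008
```

>>> carry_out(rows=[{"offset": [-0.03,-0.057,0],"rot": [0,0,0],"gripper": 0},{"offset": [-0.03,-0.057,0],"rot": [0,0,0],"gripper": 0},{"offset": [-0.03,-0.057,0],"rot": [0,0,0],"gripper": 0},{"offset": [-0.03,-0.057,0],"rot": [0,0,0],"gripper": 0},{"offset": [-0.03,-0.057,0],"rot": [0,0,0],"gripper": 0},{"offset": [-0.03,-0.057,0],"rot": [0,0,0],"gripper": 0},{"offset": [-0.03,-0.057,0],"rot": [0,0,0],"gripper": 0},{"offset": [0,0,0],"rot": [0,0,0],"gripper": 0}])

```text
time: 2.78
position: [0.6645, -0.1231, 0.3974]
tool_rot: [0.111, -3.134, 0.006]
ft_force: [-0.7, -0.8, -0.5]
grip_width: 0.01
```

```bash
cat > st.py <<'E'
from h import *
from bench import ctrl,cams
import sys
s=ctrl.get_state();q=(.5138,-.0072,.081)
def lat(X):
    c,s_=np.cos(q[2]),np.sin(q[2]);d=np.array(X[:2])-q[:2];return np.array([c*d[0]+s_*d[1],-s_*d[0]+c*d[1],X[2]])
print("t",round(s["time"],2),"lathe",lat(s["position"]).round(4),"F",s["ft_force"].round(1))
if len(sys.argv)>1:
    S=cams.get_image("scene");T=cams.get_image("top")
    a=cv2.resize(S["img"][140:300,120:300],None,fx=3,fy=3,interpolation=2)
    b=cv2.resize(T["img"][150:290,260:360],None,fx=480/140,fy=480/140,interpolation=2)[:480,:260]
    cv2.imwrite("pics/%s.png"%sys.argv[1],np.hstack([a,b])[:,:,::-1])
E
python3 st.py a1
```

```text
t 2.77 lathe [ 0.1408 -0.1277  0.3974] F [-0.7 -0.8 -0.5]
```

View pics/a1.png

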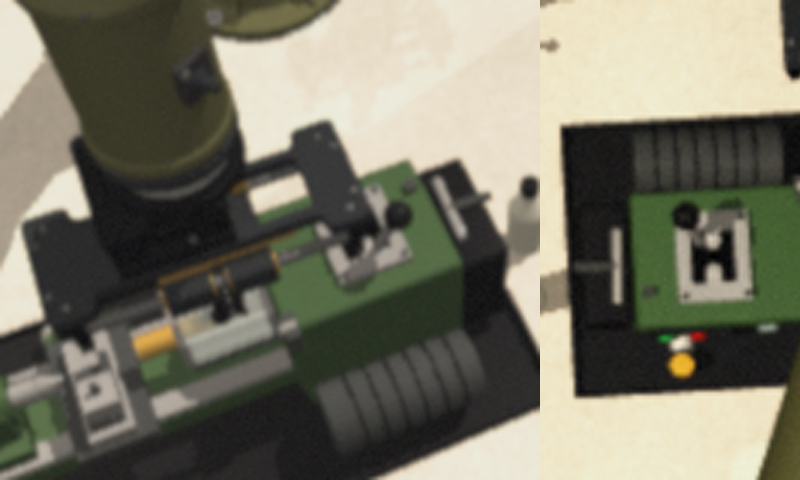

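Scene (left panel): the arm hangs over the guard with the fingertips at about (225,300), behind the guard ball. I'll descend behind the guard.

>>> carry_out(rows=[{"offset": [0,-0.006,0.037],"rot": [0,0,0],"gripper": 0},{"offset": [0,0,0.037],"rot": [0,0,0],"gripper": 0},{"offset": [0,0,0.037],"rot": [0,0,0],"gripper": 0},{"offset": [0,0,0],"rot": [0,0,0],"gripper": 0},{"offset": [0,0,0],"rot": [0,0,0],"gripper": 0}])

```text
time: 3.5
position: [0.6654, -0.1214, 0.2927]
tool_rot: [-0.129, 3.136, 0.001]
ft_force: [-0.7, 0.2, 0.1]
grip_width: -0.001
```

```bash
python3 st.py a2
```

```text
t 3.5 lathe [ 0.1418 -0.1261  0.2927] F [-0.7  0.2  0.1]
```

View pics/a2.png

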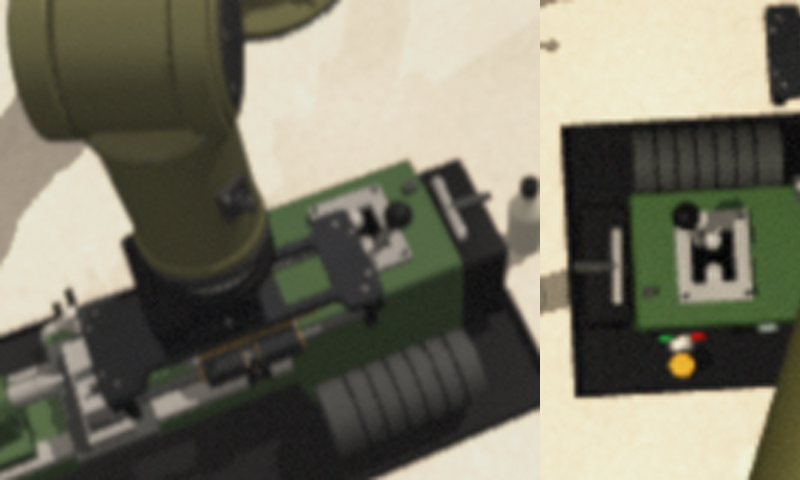

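>>> carry_out(rows=[{"offset": [0,-0.012,0.015],"rot": [0,0,0],"gripper": 0},{"offset": [0.01,0,0],"rot": [0,0,0],"gripper": 0},{"offset": [0.01,0,0],"rot": [0,0,0],"gripper": 0},{"offset": [0.008,0,0],"rot": [0,0,0],"gripper": 0},{"offset": [0.008,0,0],"rot": [0,0,0],"gripper": 0},{"offset": [0.008,0,0],"rot": [0,0,0],"gripper": 0}])

```text
time: 4.35
position: [0.6218, -0.1378, 0.2761]
tool_rot: [-0.127, 3.138, 0.001]
ft_force: [0.6, 0.4, 1.5]
grip_width: 0.009
```

```bash
python3 st.py
```

```text
t 4.35 lathe [ 0.097  -0.1389  0.2761] F [0.6 0.4 1.5]
```

>>> carry_out(rows=[{"offset": [0.01,0,0],"rot": [0,0,0],"gripper": 0},{"offset": [0.01,0,0],"rot": [0,0,0],"gripper": 0},{"offset": [0.01,0,0],"rot": [0,0,0],"gripper": 0},{"offset": [0.01,0,0],"rot": [0,0,0],"gripper": 0}])

```text
time: 4.85
position: [0.5812, -0.1416, 0.2754]
tool_rot: [0.126, -3.139, 0.0]
ft_force: [1.7, 0.0, 0.4]
grip_width: 0.008
```

```bash
python3 st.py a3
```

```text
t 4.85 lathe [ 0.0563 -0.1394  0.2754] F [1.7 0.  0.4]
```

View pics/a3.png

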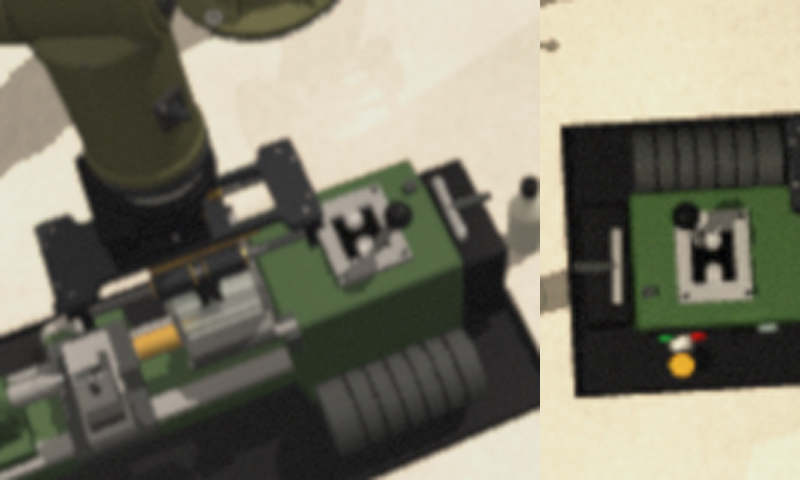

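The guard is moving with the fingers (force 1.7 N) and the lever is untouched, so I'll carry on pushing.

>>> carry_out(rows=[{"offset": [0.01,0,0],"rot": [0,0,0],"gripper": 0},{"offset": [0.01,0,0],"rot": [0,0,0],"gripper": 0},{"offset": [0.01,0,0],"rot": [0,0,0],"gripper": 0},{"offset": [0.01,0,0],"rot": [0,0,0],"gripper": 0}])

```text
time: 5.45
position: [0.5414, -0.1447, 0.2756]
tool_rot: [0.126, -3.139, -0.0]
ft_force: [-0.0, 0.1, 0.5]
grip_width: 0.004
```

```bash
python3 st.py a4
```

```text
t 5.45 lathe [ 0.0164 -0.1393  0.2756] F [-0.   0.1  0.5]
```

View pics/a4.png

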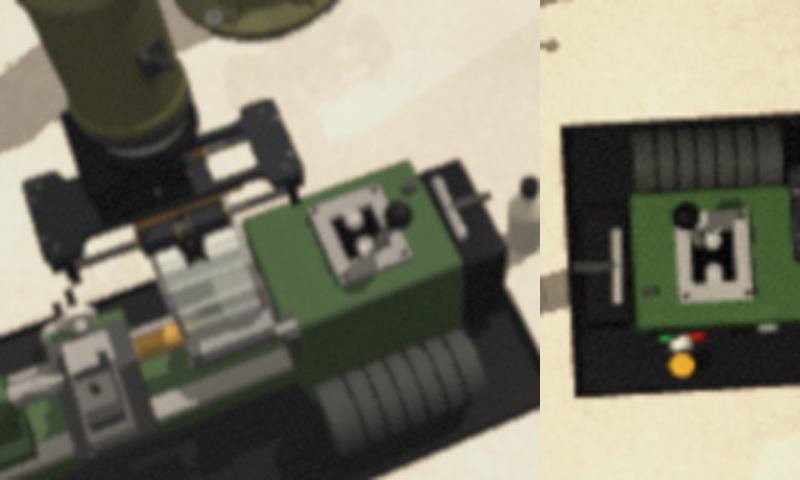

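Force is back to zero, so the guard may be falling. I'll hold still briefly to find out.

>>> carry_out(rows=[{"offset": [0.005,0,0],"rot": [0,0,0],"gripper": 0},{"offset": [0,0,0],"rot": [0,0,0],"gripper": 0},{"offset": [0,0,0],"rot": [0,0,0],"gripper": 0},{"offset": [0,0,0],"rot": [0,0,0],"gripper": 0},{"offset": [0,0,0],"rot": [0,0,0],"gripper": 0},{"offset": [0,0,0],"rot": [0,0,0],"gripper": 0}])

```text
time: 6.3
position: [0.5373, -0.145, 0.2755]
tool_rot: [0.126, -3.139, 0.0]
ft_force: [-0.6, -0.0, -0.3]
grip_width: 0.003
```

```bash
python3 st.py a5
```

```text
t 6.3 lathe [ 0.0122 -0.1392  0.2755] F [-0.6 -0.  -0.3]
```

View pics/a5.png

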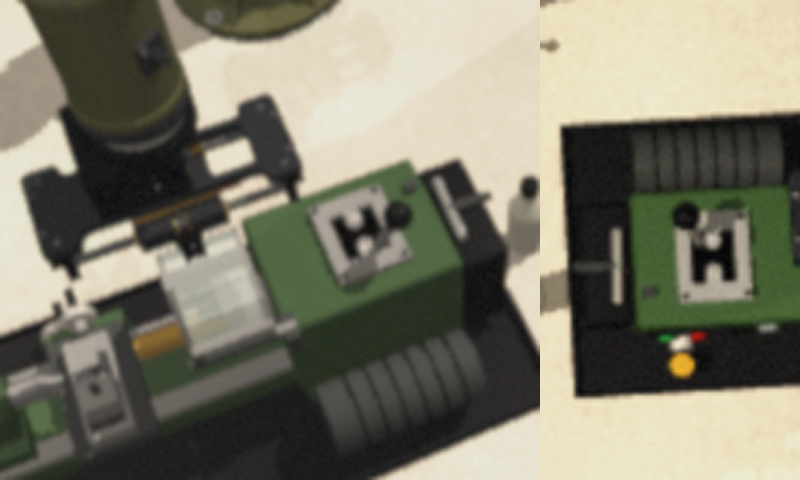

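The guard has left the fingers and is swinging down. Next I'll go up and over to behind the lever knob.

>>> carry_out(rows=[{"offset": [-0.01,0,-0.03],"rot": [0,0,0],"gripper": 0},{"offset": [-0.02,0.04,0],"rot": [0,0,0],"gripper": 0},{"offset": [-0.02,0.045,0],"rot": [0,0,0],"gripper": 0},{"offset": [-0.015,0.045,0],"rot": [0,0,0],"gripper": 0},{"offset": [0,0.04,0],"rot": [0,0,0],"gripper": 0},{"offset": [0,0,0],"rot": [0,0,0],"gripper": 0},{"offset": [0,0,0],"rot": [0,0,0],"gripper": 0}])

```text
time: 7.28
position: [0.5884, 0.0287, 0.3056]
tool_rot: [-0.125, 3.139, -0.001]
ft_force: [-0.2, -0.8, 0.3]
grip_width: 0.005
```

```bash
python3 st.py b1
```

```text
t 7.28 lathe [0.0772 0.0298 0.3056] F [-0.2 -0.8  0.3]
```

View pics/b1.png

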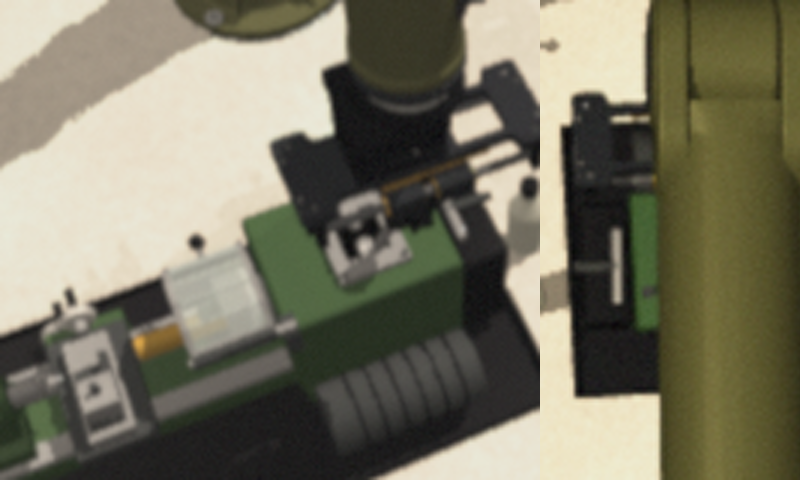

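The guard ball now shows in front of the chuck at (195,243). I'll descend behind the knob and push it toward neutral.

>>> carry_out(rows=[{"offset": [0,0,0.04],"rot": [0,0,0],"gripper": 0},{"offset": [0,0,0.037],"rot": [0,0,0],"gripper": 0},{"offset": [0,0,0],"rot": [0,0,0],"gripper": 0},{"offset": [0.01,0,0],"rot": [0,0,0],"gripper": 0},{"offset": [0.01,0,0],"rot": [0,0,0],"gripper": 0},{"offset": [0.008,0,0],"rot": [0,0,0],"gripper": 0},{"offset": [0.006,0,0],"rot": [0,0,0],"gripper": 0},{"offset": [0.006,0,0],"rot": [0,0,0],"gripper": 0},{"offset": [0,0,0],"rot": [0,0,0],"gripper": 0}])

```text
time: 8.5
position: [0.5482, 0.0263, 0.2288]
tool_rot: [-0.126, 3.139, 0.0]
ft_force: [2.8, -0.4, 1.2]
grip_width: 0.011
```

```bash
python3 st.py b2
```

```text
t 8.5 lathe [0.037  0.0306 0.2288] F [ 2.8 -0.4  1.2]
```

View pics/b2.png

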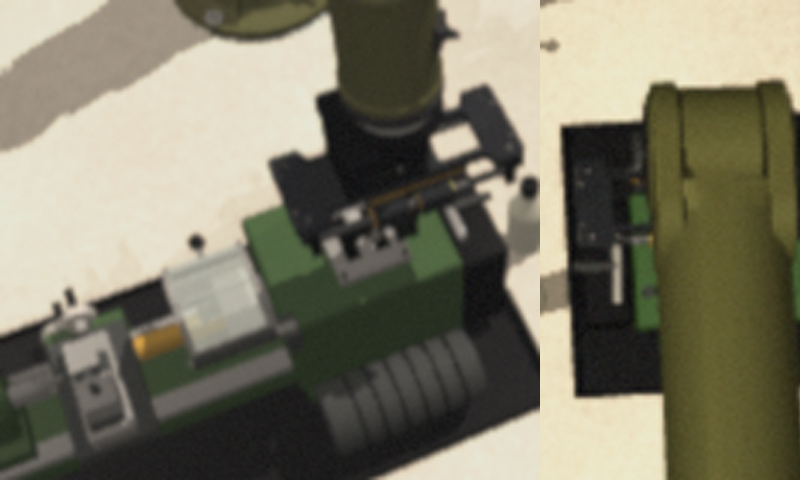

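Contact is 2.8 N. I'll push 12 mm more, then back off to look.

>>> carry_out(rows=[{"offset": [0.006,0,0],"rot": [0,0,0],"gripper": 0},{"offset": [0.006,0,0],"rot": [0,0,0],"gripper": 0},{"offset": [0,0,0],"rot": [0,0,0],"gripper": 0}])

```text
time: 8.98
position: [0.5358, 0.0255, 0.2284]
tool_rot: [0.127, -3.138, -0.001]
ft_force: [1.7, -0.4, 0.6]
grip_width: 0.008
```

```bash
python3 st.py
```

```text
t 8.97 lathe [0.0246 0.0309 0.2284] F [ 1.7 -0.4  0.6]
```

>>> carry_out(rows=[{"offset": [-0.015,0,0],"rot": [0,0,0],"gripper": 0},{"offset": [-0.01,0.02,-0.05],"rot": [0,0,0],"gripper": 0},{"offset": [0,0.055,-0.03],"rot": [0,0,0],"gripper": 0},{"offset": [0,0.055,0],"rot": [0,0,0],"gripper": 0},{"offset": [0,0.05,0],"rot": [0,0,0],"gripper": 0},{"offset": [0,0,0],"rot": [0,0,0],"gripper": 0}])

```text
time: 9.72
position: [0.5453, 0.2132, 0.3068]
tool_rot: [0.141, -3.135, -0.002]
ft_force: [1.1, -0.8, -0.2]
grip_width: 0.009
```

```bash
python3 st.py b3
```

```text
t 9.72 lathe [0.0492 0.2172 0.3068] F [ 1.1 -0.8 -0.2]
```

View pics/b3.png

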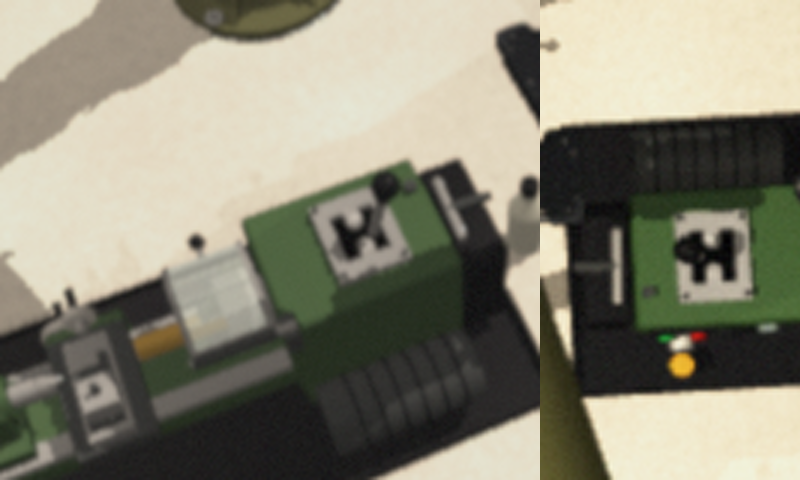

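Both views show the knob clear: scene zoom (385,186), top zoom (690,250). The guard rests down. Now I'll measure the knob.

```bash
cat > knob.py <<'E'
from st import *
# usage: knob.py - su sv tu tv (full-image guesses)
S=cams.get_image("scene");T=cams.get_image("top");g=[float(v) for v in sys.argv[2:6]]
K=[]
for d,p in((S,g[:2]),(T,g[2:])):
    x0,y0=int(p[0])-9,int(p[1])-9
    im=cv2.resize(cv2.GaussianBlur(d["img"],(3,3),0).max(2)[y0:y0+19,x0:x0+19],None,fx=8,fy=8,interpolation=2)
    c=cv2.HoughCircles(im,cv2.HOUGH_GRADIENT,2,40,param1=60,param2=8,minRadius=22,maxRadius=40)
    m=cv2.morphologyEx((im<50).astype(np.uint8),cv2.MORPH_OPEN,cv2.getStructuringElement(2,(37,37)))
    n,l,st,ce=cv2.connectedComponentsWithStats(m);i=1+np.argmax(st[1:,4])
    u=(ce[i]+.5)/8-.5+[x0,y0];print("blob",u.round(2),st[i][2:4]/8,"hough",None if c is None else ((c[0,0,:2]+.5)/8-.5+[x0,y0]).round(2));K.append(ray(d,u))
X,e=tri(K);print("knob lathe",lat(X).round(4),"err",np.round(e,4))
E
sed -i 's/len(sys.argv)>1/len(sys.argv)>1 and sys.argv[1]!="-"/' st.py
python3 knob.py - 248.3 202 303.7 222.9
```

```text
t 9.82 lathe [0.0504 0.211  0.3074] F [ 0.9 -0.4  0.3]
blob [248.07 201.97] [8.125 8.625] hough [248.19 200.69]
blob [304.23 222.98] [10.5  9. ] hough [303.69 222.69]
knob lathe [-0.0007  0.0262  0.2369] err [0.0023 0.0023]
```

Run:
```python
from st import *
S=cams.get_image("scene");T=cams.get_image("top")
print(lat(plane(S,(248.1,201.5),.2405)),lat(plane(T,(303.7,222.8),.2405)))
```

```text
t 9.93 lathe [0.0508 0.209  0.3081] F [-0.  -0.8 -0.1]
[0.0011048  0.02826588 0.2405    ] [-0.00106309  0.02594912  0.2405    ]
```

The knob is at neutral: lathe x ≈ 0 ±1 mm, y ≈ 27–29 mm. Next I'll move to its left side.

>>> carry_out(rows=[{"offset": [0.025,-0.055,0],"rot": [0,0,0],"gripper": 0},{"offset": [0.026,-0.055,0],"rot": [0,0,0],"gripper": 0},{"offset": [0,-0.014,0.02],"rot": [0,0,0],"gripper": 0},{"offset": [0,0,0.03],"rot": [0,0,0],"gripper": 0},{"offset": [0,0,0.027],"rot": [0,0,0],"gripper": 0},{"offset": [0,0,0],"rot": [0,0,0],"gripper": 0}])

```text
time: 10.78
position: [0.5048, 0.0778, 0.2299]
tool_rot: [0.123, -3.135, 0.001]
ft_force: [-0.2, 0.6, 0.6]
grip_width: 0.005
```

```bash
python3 st.py c1
```

```text
t 10.78 lathe [-0.0021  0.0854  0.2299] F [-0.2  0.6  0.6]
```

View pics/c1.png

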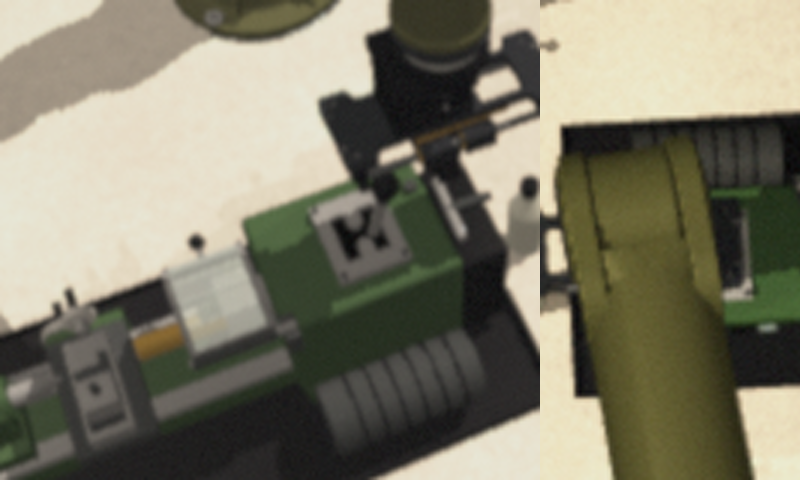

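>>> carry_out(rows=[{"offset": [-0.002,-0.012,0],"rot": [0,0,0],"gripper": 0},{"offset": [0,-0.01,0],"rot": [0,0,0],"gripper": 0},{"offset": [0,-0.006,0],"rot": [0,0,0],"gripper": 0},{"offset": [0,-0.006,0],"rot": [0,0,0],"gripper": 0},{"offset": [0,-0.006,0],"rot": [0,0,0],"gripper": 0}])

```text
time: 11.5
position: [0.5115, 0.0405, 0.232]
tool_rot: [-0.128, 3.138, 0.004]
ft_force: [0.3, 4.0, 2.3]
grip_width: 0.007
```

```bash
python3 st.py
```

```text
t 11.5 lathe [0.0016 0.0477 0.232 ] F [0.3 4.  2.3]
```

>>> carry_out(rows=[{"offset": [0,-0.006,0],"rot": [0,0,0],"gripper": 0},{"offset": [0,-0.006,0],"rot": [0,0,0],"gripper": 0},{"offset": [0,-0.006,0],"rot": [0,0,0],"gripper": 0}])

```text
time: 11.88
position: [0.513, 0.0212, 0.2318]
tool_rot: [-0.127, 3.138, 0.0]
ft_force: [0.5, 1.8, 3.4]
grip_width: 0.005
```

```bash
python3 st.py c2
```

```text
t 11.88 lathe [0.0015 0.0284 0.2318] F [0.5 1.8 3.4]
```

View pics/c2.png

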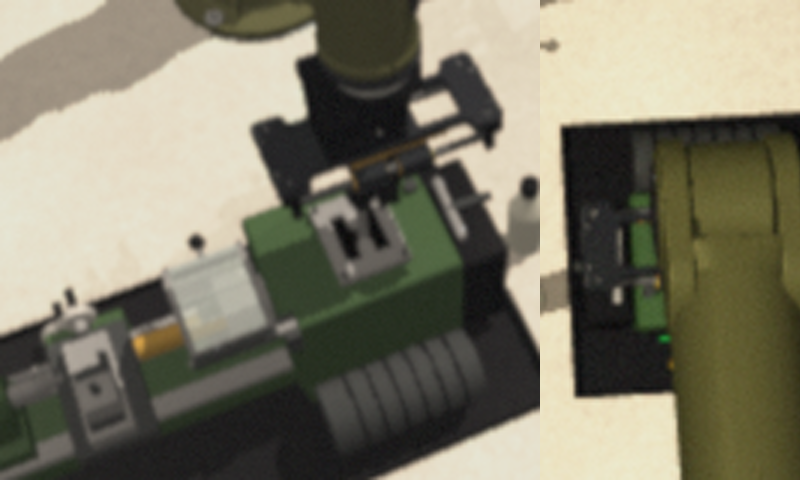

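The lever is standing in the cross channel and pushing takes little force, so I'll keep going.

>>> carry_out(rows=[{"offset": [0,-0.006,0],"rot": [0,0,0],"gripper": 0},{"offset": [0,-0.006,0],"rot": [0,0,0],"gripper": 0},{"offset": [0,-0.006,0],"rot": [0,0,0],"gripper": 0},{"offset": [0,-0.006,0],"rot": [0,0,0],"gripper": 0},{"offset": [0,0,0],"rot": [0,0,0],"gripper": 0}])

```text
time: 12.6
position: [0.5145, -0.0038, 0.2311]
tool_rot: [0.124, -3.139, 0.002]
ft_force: [-0.8, -0.7, 1.3]
grip_width: 0.005
```

```bash
python3 st.py
```

```text
t 12.6 lathe [0.001  0.0033 0.2311] F [-0.8 -0.7  1.3]
```

>>> carry_out(rows=[{"offset": [0,-0.004,0],"rot": [0,0,0],"gripper": 0},{"offset": [0,-0.003,0],"rot": [0,0,0],"gripper": 0},{"offset": [0,0,0],"rot": [0,0,0],"gripper": 0}])

```text
time: 12.98
position: [0.515, -0.0098, 0.2312]
tool_rot: [0.126, -3.138, 0.001]
ft_force: [-1.4, 1.1, -1.2]
grip_width: 0.005
```

```bash
python3 st.py
```

```text
t 12.97 lathe [ 0.001  -0.0027  0.2312] F [-1.4  1.1 -1.2]
```

>>> carry_out(rows=[{"offset": [0,0.015,0],"rot": [0,0,0],"gripper": 0},{"offset": [0,0.01,-0.04],"rot": [0,0,0],"gripper": 0},{"offset": [0.03,0,-0.035],"rot": [0,0,0],"gripper": 0},{"offset": [0.04,-0.025,0],"rot": [0,0,0],"gripper": 0},{"offset": [0,-0.028,0],"rot": [0,0,0],"gripper": 0},{"offset": [0,0,0],"rot": [0,0,0],"gripper": 0}])

```text
time: 13.72
position: [0.4477, -0.0445, 0.3072]
tool_rot: [-0.121, 3.137, 0.0]
ft_force: [0.0, 0.3, -0.1]
grip_width: 0.005
```

```bash
python3 st.py d1
```

```text
t 13.72 lathe [-0.0689 -0.0318  0.3072] F [ 0.   0.3 -0.1]
```

View pics/d1.png

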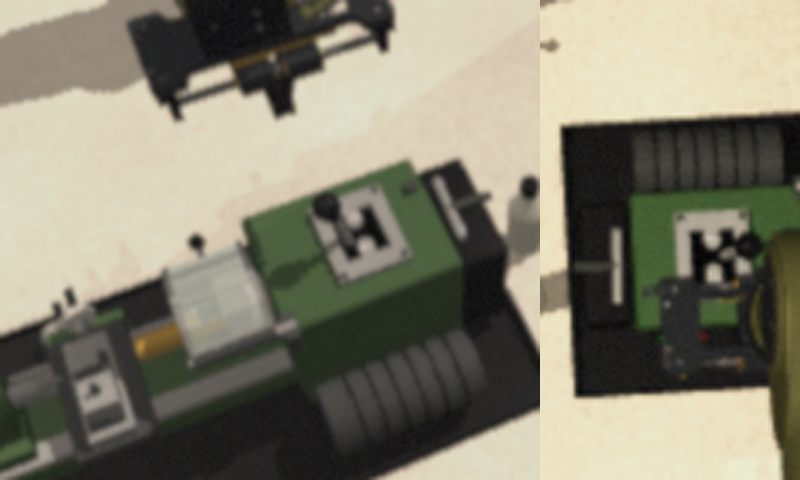

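The lever is now in the leg nearer the chuck, with the knob at scene zoom (326,207) and top zoom (745,245).

```bash
python3 knob.py - 228.7 209 319.8 221.4
python3 - <<'E'
from st import *
S=cams.get_image("scene");T=cams.get_image("top")
print(lat(plane(S,(228.7,209),.2405)),lat(plane(T,(319.8,221.4),.2405)))
E
```

```text
t 13.82 lathe [-0.0685 -0.0294  0.3066] F [-0.2 -0.   0.1]
blob [228.32 208.72] [7.625 7.75 ] hough [228.44 208.69]
blob [321.23 221.45] [9.125 7.375] hough [316.94 227.94]
knob lathe [ 0.0004 -0.0268  0.24  ] err [0.0009 0.0009]
t 13.93 lathe [-0.0685 -0.029   0.3063] F [-0.2  0.3  0.1]
[ 0.00226617 -0.02545911  0.2405    ] [ 0.00052977 -0.02327339  0.2405    ]
```

>>> carry_out(rows=[{"offset": [0,0,0.038],"rot": [0,0,0],"gripper": 0},{"offset": [0,0,0.038],"rot": [0,0,0],"gripper": 0},{"offset": [-0.015,0,0],"rot": [0,0,0],"gripper": 0},{"offset": [-0.012,0,0],"rot": [0,0,0],"gripper": 0},{"offset": [-0.01,0,0],"rot": [0,0,0],"gripper": 0},{"offset": [-0.006,0,0],"rot": [0,0,0],"gripper": 0},{"offset": [-0.006,0,0],"rot": [0,0,0],"gripper": 0},{"offset": [-0.006,0,0],"rot": [0,0,0],"gripper": 0}])

```text
time: 15.02
position: [0.5024, -0.0386, 0.2306]
tool_rot: [0.126, -3.138, -0.001]
ft_force: [-2.7, 0.2, 0.6]
grip_width: 0.003
```

```bash
python3 st.py d2
```

```text
t 15.03 lathe [-0.0139 -0.0304  0.2306] F [-2.7  0.2  0.6]
```

View pics/d2.png

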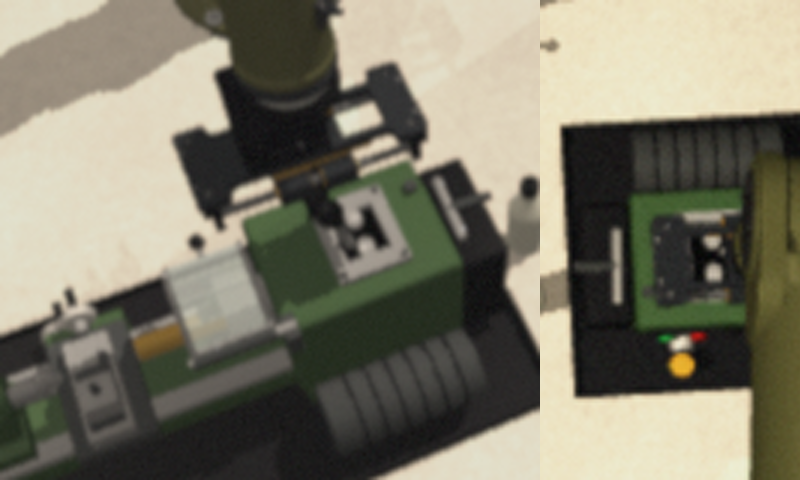

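The lever is moving back at 2.7 N. I'll keep pushing in small steps.

>>> carry_out(rows=[{"offset": [-0.006,0,0],"rot": [0,0,0],"gripper": 0},{"offset": [-0.006,0,0],"rot": [0,0,0],"gripper": 0},{"offset": [-0.006,0,0],"rot": [0,0,0],"gripper": 0}])

```text
time: 15.5
position: [0.5202, -0.0371, 0.2299]
tool_rot: [0.126, -3.137, 0.0]
ft_force: [-3.4, -0.2, -1.9]
grip_width: 0.007
```

```bash
python3 st.py
```

```text
t 15.5 lathe [ 0.004  -0.0303  0.2299] F [-3.4 -0.2 -1.9]
```

>>> carry_out(rows=[{"offset": [-0.004,0,0],"rot": [0,0,0],"gripper": 0},{"offset": [-0.003,0,0],"rot": [0,0,0],"gripper": 0}])

```text
time: 15.75
position: [0.527, -0.0365, 0.2298]
tool_rot: [0.126, -3.137, 0.0]
ft_force: [-3.8, -0.0, -2.0]
grip_width: 0.002
```

```bash
python3 st.py d3
```

```text
t 15.75 lathe [ 0.0108 -0.0303  0.2298] F [-3.8 -0.  -2. ]
```

View pics/d3.png

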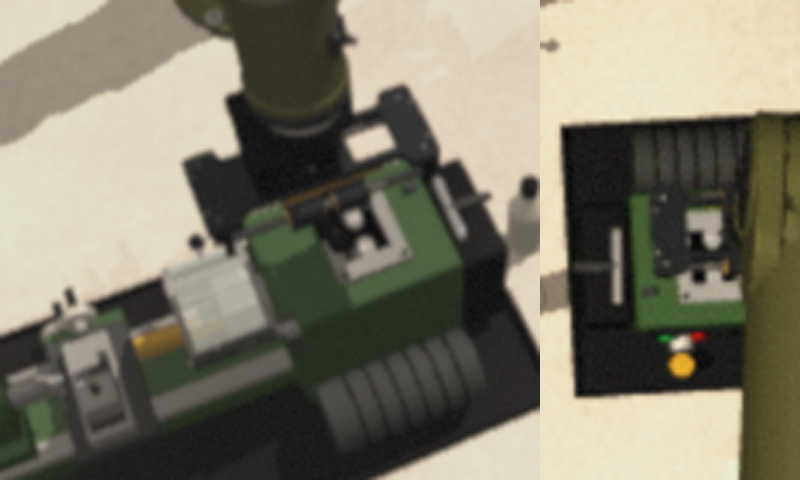

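>>> carry_out(rows=[{"offset": [-0.002,0,0],"rot": [0,0,0],"gripper": 0},{"offset": [-0.002,0,0],"rot": [0,0,0],"gripper": 0}])

```text
time: 16.1
position: [0.5309, -0.0362, 0.2303]
tool_rot: [0.126, -3.137, -0.0]
ft_force: [-5.1, -0.5, -2.2]
grip_width: 0.005
```

>>> carry_out(rows=[{"offset": [-0.001,0,0],"rot": [0,0,0],"gripper": 0},{"offset": [0,0,0],"rot": [0,0,0],"gripper": 0}])

```text
time: 16.35
position: [0.5313, -0.0362, 0.2302]
tool_rot: [0.126, -3.136, -0.0]
ft_force: [-6.9, -0.5, -0.9]
grip_width: 0.004
```

```bash
python3 st.py
```

```text
t 16.35 lathe [ 0.0151 -0.0303  0.2302] F [-6.9 -0.5 -0.9]
```

The position has stalled and the force is rising, so the lever is at its stop. I'll give it a small extra nudge, then back off up and to the front.

>>> carry_out(rows=[{"offset": [-0.001,0,0],"rot": [0,0,0],"gripper": 0},{"offset": [0,0,0],"rot": [0,0,0],"gripper": 0}])

```text
time: 16.6
position: [0.5318, -0.0361, 0.2301]
tool_rot: [0.126, -3.135, -0.001]
ft_force: [-7.3, 0.8, -0.8]
grip_width: 0.007
```

>>> carry_out(rows=[{"offset": [0.015,0,0],"rot": [0,0,0],"gripper": 0},{"offset": [0.03,0,-0.03],"rot": [0,0,0],"gripper": 0},{"offset": [0.03,0,-0.05],"rot": [0,0,0],"gripper": 0},{"offset": [0.01,0.05,-0.04],"rot": [0,0,0],"gripper": 0},{"offset": [0,0.06,0],"rot": [0,0,0],"gripper": 0},{"offset": [0,0.06,0],"rot": [0,0,0],"gripper": 0},{"offset": [0,0.06,0],"rot": [0,0,0],"gripper": 0},{"offset": [0,0.06,0],"rot": [0,0,0],"gripper": 0},{"offset": [0,0,0],"rot": [0,0,0],"gripper": 0}])

```text
time: 17.73
position: [0.4251, 0.2506, 0.3495]
tool_rot: [-0.141, 3.136, 0.005]
ft_force: [0.5, -0.5, -0.1]
grip_width: 0.008
```

```bash
python3 st.py e1
```

```text
t 17.73 lathe [-0.0675  0.2641  0.3495] F [ 0.5 -0.5 -0.1]
```

View pics/e1.png

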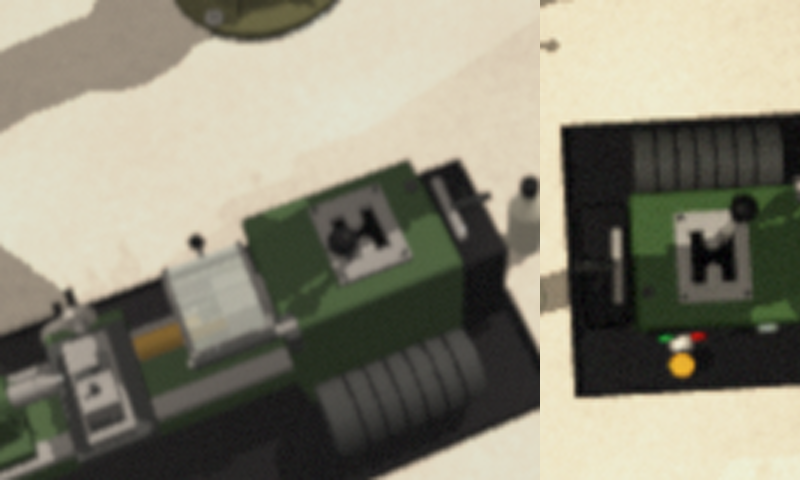

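The knob is in the back slot of the chuck leg at scene zoom (343,240) and top zoom (743,209). The guard covers the chuck, with its ball at scene zoom (197,243). Now I'll verify both with numbers.

```bash
python3 knob.py - 234.3 220 319.2 211
python3 - <<'E'
from st import *
S=cams.get_image("scene");T=cams.get_image("top")
def w(l):
    c,s_=np.cos(q[2]),np.sin(q[2]);l=np.array(l)/1000;return np.array([c*l[0]-s_*l[1]+q[0],s_*l[0]+c*l[1]+q[1],l[2]])
print("expect edge down S/T",proj(S,w((-58,-138,125))),proj(T,w((-58,-138,125))), "edge ends T", proj(T,w((-58,-101,125))),proj(T,w((-58,-175,125))))
print("home knob expected S/T",proj(S,w((37,-29,235))),proj(T,w((37,-29,235))))
a=cv2.resize(T["img"][180:260,300:400],None,fx=6,fy=6,interpolation=2);cv2.imwrite("pics/e2.png",a[:,:,::-1])
E
```

```text
t 17.82 lathe [-0.0662  0.2584  0.3498] F [ 0.8 -0.6 -0.8]
blob [233.92 219.75] [ 9.375 10.625] hough None
blob [319.43 210.47] [8.  8.5] hough [319.69 210.44]
knob lathe [ 0.0346 -0.0244  0.2359] err [0.0004 0.0004]
t 17.93 lathe [-0.0661  0.2567  0.3499] F [-0.2 -0.2  0.3]
expect edge down S/T [187.87122784 227.78258759] [351.56483182 239.8813934 ] edge ends T [340.47111168 240.49078761] [362.65324761 239.27229057]
home knob expected S/T [232.41345918 221.33664792] [320.71232622 209.61019818]
```

View pics/e2.png

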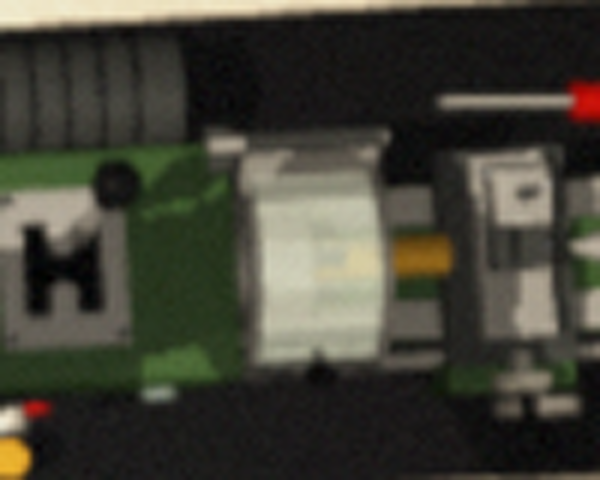

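The knob triangulates to lathe (34.6, −24.4, 236) mm, so it is home in the back slot. The sideways angle of about 0.19 rad passes with little margin, so I'll nudge it gently toward the chuck inside the slot. In the top zoom the guard's free edge is at image row ≈ 240, as expected when down.

>>> carry_out(rows=[{"offset": [-0.02,-0.058,0],"rot": [0,0,0],"gripper": 0},{"offset": [-0.028,-0.058,0],"rot": [0,0,0],"gripper": 0},{"offset": [-0.028,-0.058,0],"rot": [0,0,0],"gripper": 0},{"offset": [-0.026,-0.056,0],"rot": [0,0,0],"gripper": 0},{"offset": [0,0,0],"rot": [0,0,0],"gripper": 0}])

```text
time: 18.65
position: [0.5454, 0.019, 0.3494]
tool_rot: [-0.107, 3.138, -0.004]
ft_force: [-0.7, 0.2, -0.1]
grip_width: 0.005
```

```bash
python3 st.py f1
python3 - <<'E'
from st import *
S=cams.get_image("scene");a=cv2.resize(S["img"][205:275,165:235],None,fx=8,fy=8,interpolation=2);cv2.imwrite("pics/f2.png",a[:,:,::-1])
E
```

```text
t 18.65 lathe [0.0336 0.0236 0.3494] F [-0.7  0.2 -0.1]
t 18.75 lathe [0.0329 0.0301 0.3492] F [-0.2  0.5  0.4]
```

View pics/f1.png

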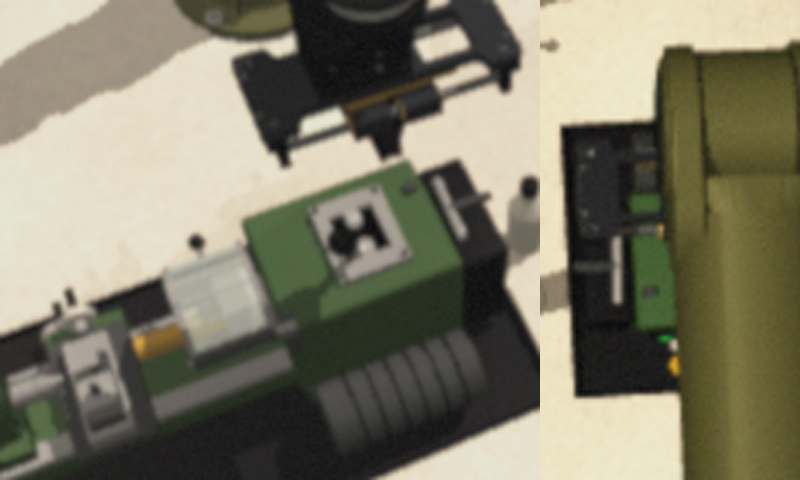

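View pics/f2.png

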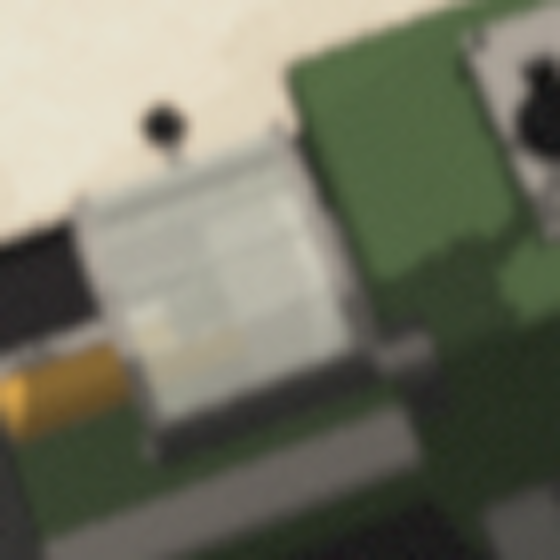

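Scene zoom: the guard sits down with its ball at (163,127), unchanged since it fell. Next I'll descend beside the knob for the gentle nudge.

>>> carry_out(rows=[{"offset": [0,0,0.04],"rot": [0,0,0],"gripper": 0},{"offset": [0,0,0.04],"rot": [0,0,0],"gripper": 0},{"offset": [0,0,0.037],"rot": [0,0,0],"gripper": 0},{"offset": [0,0,0],"rot": [0,0,0],"gripper": 0},{"offset": [0,0,0],"rot": [0,0,0],"gripper": 0}])

```text
time: 19.42
position: [0.5448, 0.0277, 0.2338]
tool_rot: [-0.129, 3.137, 0.001]
ft_force: [0.1, -0.8, 0.8]
grip_width: 0.007
```

```bash
python3 st.py g1
```

```text
t 19.43 lathe [0.0337 0.0323 0.2338] F [ 0.1 -0.8  0.8]
```

View pics/g1.png

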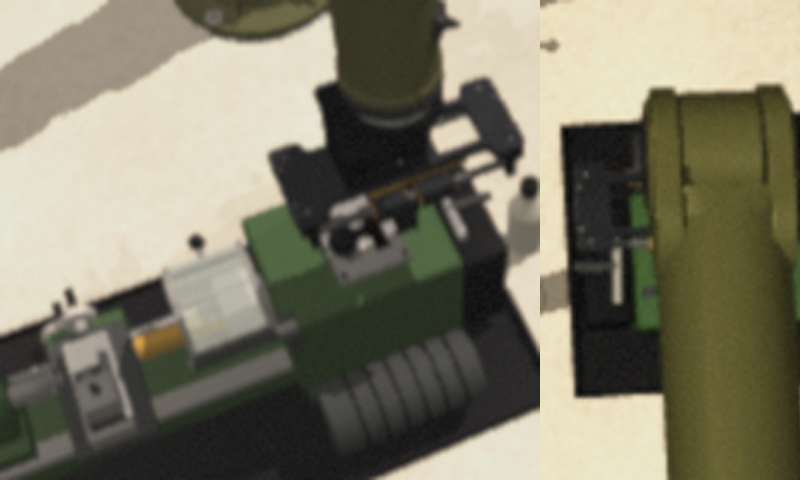

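>>> carry_out(rows=[{"offset": [-0.002,-0.012,0.003],"rot": [0,0,0],"gripper": 0},{"offset": [0,-0.01,0],"rot": [0,0,0],"gripper": 0},{"offset": [0,-0.006,0],"rot": [0,0,0],"gripper": 0},{"offset": [0,-0.004,0],"rot": [0,0,0],"gripper": 0},{"offset": [0,0,0],"rot": [0,0,0],"gripper": 0}])

```text
time: 20.15
position: [0.5487, -0.0054, 0.2291]
tool_rot: [-0.126, 3.139, 0.0]
ft_force: [-0.2, 0.2, 0.0]
grip_width: 0.004
```

>>> carry_out(rows=[{"offset": [0,-0.003,0],"rot": [0,0,0],"gripper": 0},{"offset": [0,0,0],"rot": [0,0,0],"gripper": 0}])

```text
time: 20.4
position: [0.5489, -0.0074, 0.229]
tool_rot: [0.128, -3.139, -0.001]
ft_force: [0.0, 2.2, -0.2]
grip_width: 0.004
```

```bash
python3 st.py
```

```text
t 20.4 lathe [ 0.035 -0.003  0.229] F [ 0.   2.2 -0.2]
```

Contact, 2.2 N. I'll make a few 1–2 mm nudges.

>>> carry_out(rows=[{"offset": [0,-0.0015,0],"rot": [0,0,0],"gripper": 0},{"offset": [0,0,0],"rot": [0,0,0],"gripper": 0}])

```text
time: 20.65
position: [0.5489, -0.0092, 0.2288]
tool_rot: [0.127, -3.139, -0.001]
ft_force: [-0.6, 2.3, -0.5]
grip_width: 0.004
```

>>> carry_out(rows=[{"offset": [0,-0.0015,0],"rot": [0,0,0],"gripper": 0},{"offset": [0,0,0],"rot": [0,0,0],"gripper": 0}])

```text
time: 20.9
position: [0.5491, -0.0111, 0.2289]
tool_rot: [0.126, -3.139, -0.0]
ft_force: [-0.2, 2.0, -1.3]
grip_width: 0.004
```

>>> carry_out(rows=[{"offset": [0,-0.0015,0],"rot": [0,0,0],"gripper": 0},{"offset": [0,0,0],"rot": [0,0,0],"gripper": 0}])

```text
time: 21.15
position: [0.5493, -0.0128, 0.229]
tool_rot: [0.126, -3.139, 0.0]
ft_force: [-0.8, 2.1, -1.8]
grip_width: 0.002
```

>>> carry_out(rows=[{"offset": [0,0.012,0],"rot": [0,0,0],"gripper": 0},{"offset": [0,0.02,-0.01],"rot": [0,0,0],"gripper": 0},{"offset": [0,0.03,-0.06],"rot": [0,0,0],"gripper": 0},{"offset": [0.02,0.058,-0.05],"rot": [0,0,0],"gripper": 0},{"offset": [0.025,0.058,0],"rot": [0,0,0],"gripper": 0},{"offset": [0.025,0.058,0],"rot": [0,0,0],"gripper": 0},{"offset": [0.03,0.058,0],"rot": [0,0,0],"gripper": 0},{"offset": [0,0,0],"rot": [0,0,0],"gripper": 0},{"offset": [0,0,0],"rot": [0,0,0],"gripper": 0}])

```text
time: 22.28
position: [0.434, 0.2545, 0.3349]
tool_rot: [-0.126, 3.137, -0.001]
ft_force: [0.0, -1.0, -0.1]
grip_width: 0.007
```

```bash
python3 st.py h1;python3 knob.py - 234.3 220 319.7 211
python3 - <<'E'
from st import *
S=cams.get_image("scene");T=cams.get_image("top")
X,e=tri([ray(S,(185.4,220.9)),ray(T,(353.2,241.3))]);print("guard ball",lat(X),e)
E
```

```text
t 22.27 lathe [-0.0583  0.2673  0.3349] F [ 0.  -1.  -0.1]
t 22.38 lathe [-0.0578  0.2662  0.3348] F [-0.1 -0.3  0.1]
blob [232.51 220.42] [13.   12.25] hough None
blob [321.53 210.94] [8.25 9.5 ] hough [312.44 212.44]
knob lathe [ 0.0335 -0.0295  0.2343] err [0.0019 0.0019]
t 22.48 lathe [-0.058   0.2663  0.3346] F [-0.2  0.7  0.9]
guard ball [-0.06362655 -0.13739195  0.15440755] [np.float64(1.3151509879819455e-05), np.float64(1.3151509879914096e-05)]
```

View pics/h1.png

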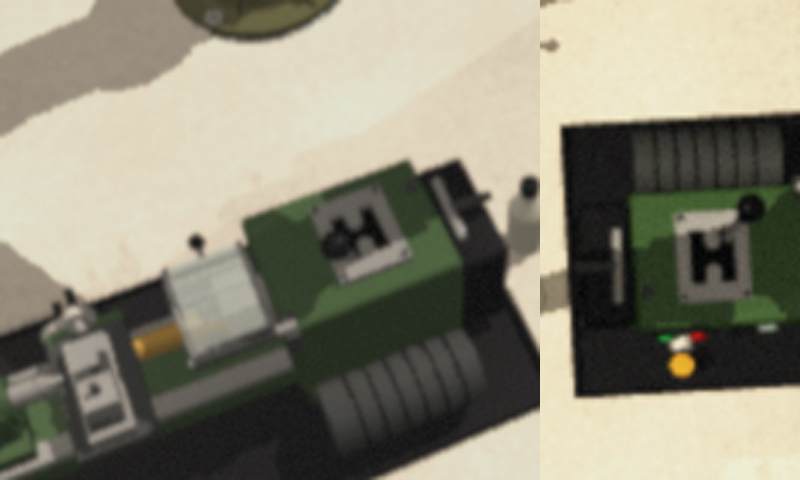

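The knob now measures lathe (33.5, −29.5) mm. Against the stop it measured x = 34.6 where the true value is 37.3, so the camera reads about 3 mm short. The guard ball triangulates to (−64, −137, 154) mm, which is the down position. The robot is clear and at rest, so I'll hand in.

```bash
python3 -c "
from bench import workorder
print(workorder.close_job())"
```

```text
the job is handed in; nothing more can be done
None
```

The job is handed in, with the lever in the back slot of the leg nearer the chuck and the guard down over the chuck. `close_job` reports no verdict, so the checks below are my own.

**What I did:**
- **Guard:** I pushed it over from behind with shut fingertips, at about 2 N, until it fell shut on its own.
- **Lever:** I pushed it forward to neutral, across the channel, then back until it stalled on its stop at about 7 N. I finished with a gentle 5 mm sideways nudge within the slot for more margin.

**Last checks:**
- **Lever sideways:** the knob is at lathe y −29.5 mm, or about 0.23 rad (needs over 0.17).
- **Lever fore-and-aft:** the knob reads lathe x 33.5 mm, or about 0.26 rad (needs over 0.24). This disagrees with the true stop at about 37 mm. It read 34.6 mm just after being pressed against that stop, so the cameras seem to read about 3 mm short. The last reading was also less certain, because the dark slot blurred the knob's outline.
- **Guard:** its ball triangulates to lathe (−64, −137, 154) mm and has not moved since it fell. That fits the guard being down, but I did not measure the hinge angle itself.
- **Robot and other objects:** the arm is clear, with no contact force. I did not measure the loose objects one by one, but nothing near the lathe looked moved in the pictures, and the arm stayed above or clear of them.

It took 22.5 s of the 59 s allowed.

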